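Lock the bayonet lid on a centrifuge rotor

ROBOT

A 6-joint arm with a two-finger parallel gripper is mounted at the origin on a cart in front of the work surface, level with it; the furniture and walls round the work are solid. World frame = base frame: x ahead of the robot, y to its left, z up, the work surface at z = 0. Lengths are in m, angles in rad, forces in N, time in s.
With the tool pointing down it reaches from about 0.25 to 0.775 m from the base axis. Payload 4 kg.
Tool frame: the origin (TCP) lies midway between the tips of the shut fingers; the grasp point (between the pads) lies 19 mm behind it (manip.grasp_offset is the distance from the TCP to the grasp point, in m); z points along the fingers, y is the line along which they close (so a half turn about z gives the same grasp; the last joint's range is limited). The gripper opens to 85 mm and grips with 20 to 120 N. Pads are 22 mm wide; open, the fingers measure 114 mm over their backs; the gripper's body (76 mm by 85 mm) begins 54 mm behind the grasp point. The pads swing forward as they close: fully open they stand 13 mm farther back than shut.
Start: joints at [-1.275, 0.087, 1.371, -0, 1.684, -0.103], TCP at [0.214, -0.507, 0.231] pointing down, gripper open.
Joint ranges: [-3.1, 3.1], [-0.76, 2.03], [0.27, 2.55], [-1.08, 4.22], [0.17, 2.65], [-2.57, 2.57]. Speed limits (rad/s): [2.79, 2.79, 3.14, 3.14, 3.14, 3.14].

INTERFACE

Orientations are given as a rotation vector (axis times angle).
In Python, from cell import manip gives the robot as it stands. The module is installed in compiled form; this text tells all that it offers. Calls block until the motion is done:
- manip.reach(position, orientation): joint-space move of the TCP to a pose.
- manip.move_linear(position, ori=None, rate=0.15): straight line of the TCP; ori=None keeps the orientation; rate is the mean speed in m/s.
- manip.move_joints(angles): joint-space move.
- manip.gripper_to(opening, squeeze=None): opening from 0.0 (shut) to 1.0 (fully open); squeeze is the grip in N (None keeps the last); returns when the fingers have stopped.
- manip.sleep(seconds).
- manip.solve_ik(position, orientation): joint angles nearest the present ones, or None.
- manip.get_obs(): the state.
- manip.get_image(name): name is "scene" or "top" or "wrist"; returns the picture (384x512x3 uint8, blue, green, red); there is no depth.
- manip.camera_params(name): a dict with "fx", "fy", "cx", "cy" (pixels), "eye" and "rotation" of the camera in the world. Camera axes: x right, y down, z forward; pixel columns grow to the right and rows downward; lengths in m; the calibration is good to about 2 mm. The wrist camera is an equidistant fisheye: a pixel r from the principal point sees the ray r / f radians off the axis. A picture is of the moment at which its call begins: read the wrist's pose just before it. camera_params takes no time and is no camera call; for the wrist camera it gives the pose at the moment of the call.
A pose or a line that the arm cannot do raises manip.MotionError and nothing moves.
- manip.hand_in(): hands the job in; it is judged then, once.
The state is a dict: "clock": time; "joint_positions": joint angles; "qd": joint speeds; "tau": joint torques, N m; "eef_pos": TCP position; "ee_rot": TCP orientation; "force": force on the tool from outside, world axes, zero at the start; "ft_torque": the same for the moment, N m; "opening": opening from 0.0 (shut) to 1.0 (fully open); "finger_force": force on a finger pad.
Only numpy, scipy, OpenCV 4.12 (cv2) and the standard library are available. Lean on these libraries where they do the work, as an engineer would, in place of code of your own. Each camera call takes 0.05 s, during which the arm holds its last target. There are 200 camera calls.

TASK

Close the centrifuge's rotor for its run: take the rotor lid with the bar handle, set it in the rotor, turn it until you feel its lugs drop into the rotor's notches, press it down against the spring and quarter-turn it clockwise to its stop so that it springs up locked, then let go. The smaller lid with the round knob belongs to another rotor: leave it where it is, and do not push the tip box or the lying tube about.

Things in the scene. Friction and masses are not known exactly. Their poses are not given: they have to be found in the camera images.
- rotor_lid: Loose aluminium lid, 0.27 to 0.41 kg, standing on the worktop. Origin: centre of its underside, z up. Going up: round spigot 91 mm in diameter, 0 to 24 mm (chamfer 4 mm below); three lugs on it, 6 to 12 mm up, out to radius 54 mm, each 20 degrees wide, centred at 0, 120 and 240 degrees from the lid's x; flange 120 mm in diameter, 24 to 30 mm; then the handle.
- lid_handle (a point): Top centre of the rotor lid's black bar handle, 62 mm over the lid's underside. The bar is 66 mm long along the lid's x, 20 mm wide along its y, with flat sides, and rises 32 mm from the flange.
- small_lid: Loose aluminium lid 94 mm in diameter and 48 mm high with a round black knob, no lugs: belongs to another rotor and stays where it is. Origin: centre of its underside.
- centrifuge: White bench centrifuge, fixed; housing 225 mm (x) by 220 mm (y), top at 125 mm; grey panel sloping 50 mm out in front (-x); its cover stands open behind the bowl, 100 mm from the rotor axis, leaning back, up to 325 mm high. Rotor 121 mm in diameter in a bowl of 150 mm. Origin: on the worktop under the rotor axis.
- rotor_top (a point): Centre of the rotor's top face, 115 mm up; turns with the housing, not the rotor. Bore 95 mm; its lip, 8 mm thick, has three notches 120 degrees apart, 30 degrees wide, out to radius 56 mm. The brake holds the rotor (slips above 4 Nm) at any angle, which is not given: find the notches by feel or sight. Until then the lugs ride on the lip, lid origin 6 mm below this point.
- notch_rest (a point): On the rotor axis, 12 mm below its top face: where the lid's origin comes to rest when the lugs have dropped 6 mm into the notches, on a spring plate in the hub. Here the lid stays if let go, for a fresh grasp. Pushed on down, the spring resists with 5 N plus 1 N a mm, less the lid's weight; the lugs pass under the lip 8 mm below this point and the flange meets the rotor 12 mm below it.
- locked_seat (a point): On the rotor axis, 16 mm below its top face: where the lid's origin lies when locked. Pressed 8 to 12 mm down from the notches, the lid turns clockwise (seen from above) by 80 degrees, play 5, to a solid stop. Let go there, it springs up 4 mm or more as the lugs enter recesses in the lip's underside. Short of them it stays 4 mm lower, unlocked.
- tip_box: Box of pipette tips, purple base and clear lid, 90 x 123 x 93 mm, a bystander. Origin: centre of its underside.
- loose_tube: Capped plastic tube lying on the worktop, 116 x 36 x 36 mm, a bystander. Origin: centre of its underside.

How it is judged:
On the way:
1. the lid's lugs are down in the rotor's notches (z of rotor_lid in the frame of rotor_top below -0.0095 m and horizontal distance between rotor_lid and rotor_top below 0.005 m), for 0.1 s.
At the end, for the whole second after the job is handed in: The rotor lid is locked: sprung up in the recesses with its underside 14.2 to 18 mm below the rotor's top face (16 when locked; 12 when merely resting in the notches, 20 and more when under the lip but not turned home), within 4 mm of the rotor axis, level within 2 degrees and at rest (z of rotor_lid in the frame of rotor_top between -0.018 and -0.0142 m and horizontal distance between rotor_lid and rotor_top below 0.004 m and angle between rotor_lid's own z axis and vertical below 0.035 rad and linear speed of rotor_lid below 0.01 m/s); the robot touches nothing.
It fails at once if the smaller lid is moved more than 25 mm (distance of small_lid from where it was at the start of the episode above 0.025 m).
It fails at once if the tip box is moved more than 25 mm (distance of tip_box from where it was at the start of the episode above 0.025 m).
It fails at once if the lying tube is moved more than 40 mm (distance of loose_tube from where it was at the start of the episode above 0.04 m).
It also fails if it takes over 61 s, if anything falls off the work surface, if the arm or the gripper's body presses on something with over 40 N, if the wrist force passes 120 N, or if a joint passes its speed limit or range.

## Working session

There is one attempt and no reset: what is moved stays moved. The work goes in short steps, each a Python script; the robot and the scene stay as the last script left them, time stands still between calls to the robot, and variables do not carry over. Pictures are saved under pics/ and viewed, at most 10 in all, crops included, and the job is handed in when it is done.

```bash
mkdir -p pics; python3 - <<'E'
from cell import manip
import cv2,numpy as np
for n in ("scene","top"):
    im=manip.get_image(n); cv2.imwrite(f"pics/{n}0.png",im)
    p=manip.camera_params(n); print(n,{k:np.round(v,4).tolist() for k,v in p.items()})
o=manip.get_obs(); print(o["clock"],o["ee_rot"],o["force"],manip.grasp_offset)
E
```

```text
scene {'fx': 379.6849, 'fy': 379.6849, 'cx': 258.2008, 'cy': 192.2516, 'eye': [-0.2408, 0.4944, 0.659], 'rotation': [-1.1731, 2.073, -1.1419]}
top {'fx': 438.581, 'fy': 438.581, 'cx': 259.9224, 'cy': 188.2527, 'eye': [0.3831, 0.0694, 1.1904], 'rotation': [-2.1938, 2.1355, -0.1292]}
0.1 [-3.07737348e+00 -6.21885655e-01  3.13308803e-04] [ 0.66059652  0.25387298 -0.64551806] 0.0187
```

View pics/scene0.png

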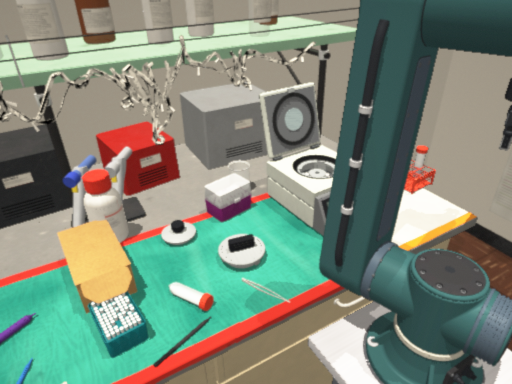

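View pics/top0.png

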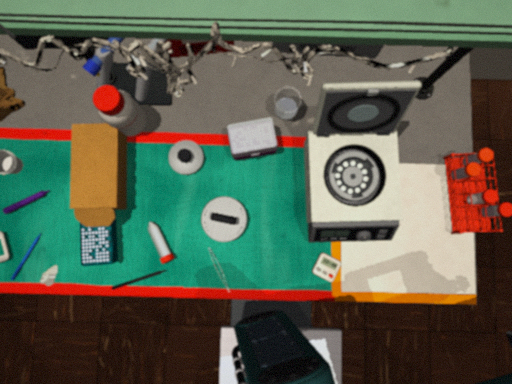

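The top view shows the bar-handle lid at about (224,218), the small lid at (186,157), the rotor at (354,176), the tip box at (253,138) and the tube at (160,242). I'll enlarge the lid and rotor next.

```bash
python3 - <<'E'
import cv2,numpy as np
im=cv2.imread("pics/top0.png")
a=cv2.resize(im[188:248,194:254],None,fx=6.6,fy=6.6,interpolation=cv2.INTER_CUBIC)
b=cv2.resize(im[141:211,319:389],a.shape[1::-1],interpolation=cv2.INTER_CUBIC)
cv2.imwrite("pics/crop1.png",np.hstack([a,b])); print(a.shape)
E
```

```text
(396, 396, 3)
```

View pics/crop1.png

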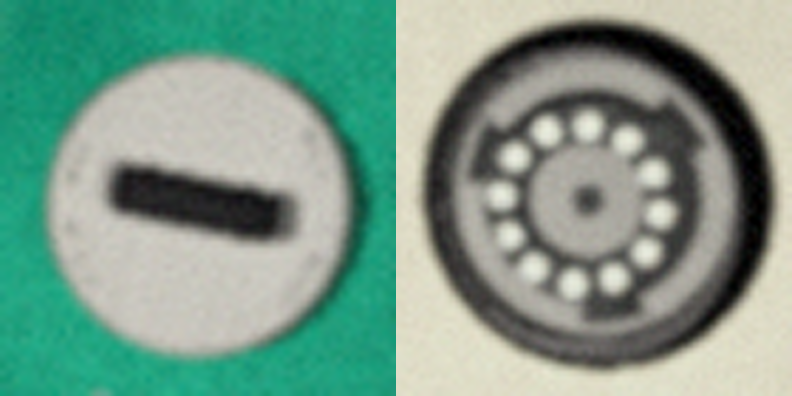

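The crop shows the lid flange centred near (224.2,219.2) px, with the handle running from (110,188) to (283,216) in the crop. The rotor is centred near (354.7,175.5) px, with notches visible at crop points (685,125), (490,152) and (612,305). I'll compute the poses from these.

```bash
cat > h.py <<'E'
from cell import manip
import numpy as np
from scipy.spatial.transform import Rotation as R
def ray(cam,u,v,z):
    p=manip.camera_params(cam); M=R.from_rotvec(p["rotation"]).as_matrix()
    d=M@np.array([(u-p["cx"])/p["fx"],(v-p["cy"])/p["fy"],1]); e=np.array(p["eye"])
    return e+d*(z-e[2])/d[2]
def proj(cam,X):
    p=manip.camera_params(cam); q=R.from_rotvec(p["rotation"]).inv().apply(np.array(X)-p["eye"])
    return np.array([p["cx"]+p["fx"]*q[...,0]/q[...,2],p["cy"]+p["fy"]*q[...,1]/q[...,2]]).T
def down(yaw):  # tool x at yaw in world, z down
    c,s=np.cos(yaw),np.sin(yaw)
    return R.from_matrix(np.array([[c,s,0],[s,-c,0],[0,0,-1]])).as_rotvec()
def yaw_of(rv):
    m=R.from_rotvec(rv).as_matrix(); return np.arctan2(m[1,0],m[0,0])
E
python3 - <<'E'
from h import *
a=lambda x,y,z:ray("top",194+x/6.6,188+y/6.6,z)
b=lambda x,y,z:ray("top",319+(x-396)/5.657,141+y/5.657,z)
c=a(199.5,206,.030);print("lid flange",c)
print("flange r", [np.linalg.norm(a(*q,.03)-c) for q in((47,206),(352,206),(199,55),(199,357))])
print("handle ctr",a(197,202,.062)); d=a(283,216,.062)-a(110,188,.062); hy=np.degrees(np.arctan2(d[1],d[0]));print("handle yaw",hy,np.linalg.norm(d))
r=b(598,195,.115);print("rotor",r,[np.linalg.norm(b(*q,.115)-r) for q in((456,195),(740,195),(598,50),(598,340))])
for q in((685,125),(490,152),(612,305)):
    v=b(*q,.113)-r;print("notch",np.degrees(np.arctan2(v[1],v[0])),np.linalg.norm(v))
print("small",ray("top",186,157,.03))
for nm,p,z in (("lid",c,.2),("rot",r,.3),("rot",r,.14)):
  for y in range(-180,180,20):
    j=manip.solve_ik([p[0],p[1],z],down(np.radians(y)))
    print(nm,z,y,None if j is None else np.round(j,2))
print(proj("scene",[c+[0,0,-.03]]),proj("scene",[r]))
E
```

```text
lid flange [0.43159901 0.15744341 0.03      ]
flange r [np.float64(0.060960849049837874), np.float64(0.061002214055518686), np.float64(0.06068446666690467), np.float64(0.059964968732153824)]
handle ctr [0.43178959 0.15604191 0.062     ]
handle yaw -97.63621331695164 0.06825281828025352
rotor [ 0.54496595 -0.1684455   0.115     ] [np.float64(0.06231790107193394), np.float64(0.062364457885722896), np.float64(0.06465551798944245), np.float64(0.06379016139735916)]
notch -50.00656597089453 0.05064458982949536
notch 68.99514248850738 0.05055588828851979
notch -172.1194584176124 0.04859322485856287
small [0.59536923 0.26585508 0.03      ]
lid 0.2 -180 [ 0.23 -0.11  1.63  0.    1.62 -1.34]
lid 0.2 -160 [ 0.23 -0.11  1.63 -0.    1.62 -1.69]
lid 0.2 -140 [ 0.23 -0.11  1.63  0.    1.62 -2.04]
lid 0.2 -120 [ 0.23 -0.11  1.63 -0.    1.62 -2.39]
lid 0.2 -100 None
lid 0.2 -80 None
lid 0.2 -60 None
lid 0.2 -40 [ 0.23 -0.11  1.63 -0.    1.62  2.5 ]
lid 0.2 -20 [ 0.23 -0.11  1.63 -0.    1.62  2.15]
lid 0.2 0 [ 0.23 -0.11  1.63 -0.    1.62  1.8 ]
lid 0.2 20 [ 0.23 -0.11  1.63 -0.    1.62  1.45]
lid 0.2
[... 1251 characters left out ...]
t 0.14 -100 None
rot 0.14 -80 None
rot 0.14 -60 [-0.4   0.17  1.46  0.    1.51  2.22]
rot 0.14 -40 [-0.4   0.17  1.46 -0.    1.51  1.87]
rot 0.14 -20 [-0.4   0.17  1.46 -0.    1.51  1.52]
rot 0.14 0 [-0.4   0.17  1.46 -0.    1.51  1.17]
rot 0.14 20 [-0.4   0.17  1.46 -0.    1.51  0.82]
rot 0.14 40 [-0.4   0.17  1.46 -0.    1.51  0.47]
rot 0.14 60 [-0.4   0.17  1.46  0.    1.51  0.12]
rot 0.14 80 [-0.4   0.17  1.46 -0.    1.51 -0.22]
rot 0.14 100 [-0.4   0.17  1.46 -0.    1.51 -0.57]
rot 0.14 120 [-0.4   0.17  1.46 -0.    1.51 -0.92]
rot 0.14 140 [-0.4   0.17  1.46 -0.    1.51 -1.27]
rot 0.14 160 [-0.4   0.17  1.46 -0.    1.51 -1.62]
[[242.71317223 256.03284485]] [[318.23735471 167.82112236]]
```

```bash
python3 - <<'E'
from h import *
import cv2,json
def snap(n):
    p=manip.camera_params("wrist"); im=manip.get_image("wrist"); cv2.imwrite(f"pics/{n}.png",im)
    json.dump({k:np.array(v).tolist() for k,v in p.items()},open(n+".json","w")); return im
manip.reach([.545,-.168,.33],down(np.radians(69))); a=snap("wr"); print(manip.get_obs()["clock"])
manip.reach([.4316,.157,.17],down(np.radians(82.4))); b=snap("wl"); print(manip.get_obs()["clock"])
cv2.imwrite("pics/wboth.png",np.hstack([a,b])[:, :][:, :] if 0 else np.vstack([cv2.resize(a,(400,300)),cv2.resize(b,(400,300))]))
E
```

```text
1.9167
3.3833
```

View pics/wboth.png

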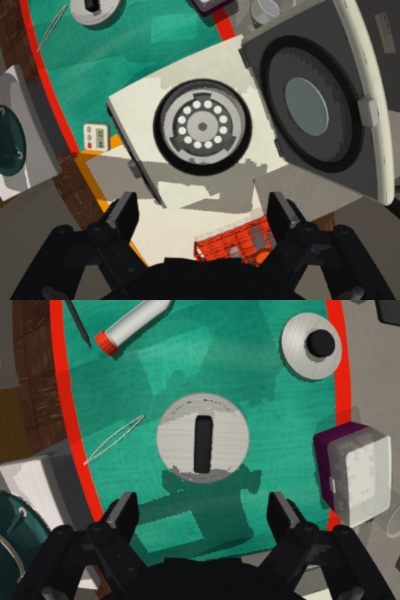

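The upper half is the rotor from the wrist camera, centred near (202,127), or (258,163) at full size. The lower half is the lid, centred near (203,438), with its handle running from (205,418) to (203,470). I'll enlarge both for precise readings.

```bash
python3 - <<'E'
import cv2,numpy as np
a=cv2.imread("pics/wr.png")[98:228,193:323]; b=cv2.imread("pics/wl.png")[112:242,195:325]
cv2.imwrite("pics/crop2.png",np.hstack([cv2.resize(x,(400,400),interpolation=cv2.INTER_CUBIC) for x in(a,b)]))
E
```

```text
(no output)
```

View pics/crop2.png

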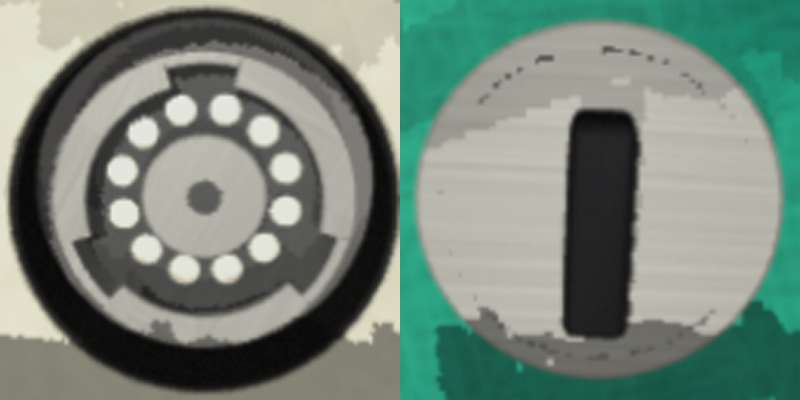

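The rotor notch corners in the crop are (167,70), (240,68), (75,240), (110,297), (335,238) and (300,295). The lid flange spans x 415–782 and y 20–379, and the handle runs from (604,112) to (597,337).

```bash
cat >> h.py <<'E'
import json
def wray(n,u,v,z):
    p=json.load(open(n+".json")); x,y=(u-p["cx"])/p["fx"],(v-p["cy"])/p["fy"]; t=np.hypot(x,y)
    d=R.from_rotvec(p["rotation"]).apply([np.sin(t)*x/t,np.sin(t)*y/t,np.cos(t)]); e=np.array(p["eye"])
    return e+d*(z-e[2])/d[2]
E
python3 - <<'E'
from h import *
from scipy.optimize import least_squares
s=130/400
fr=lambda x,y,z=.115:wray("wr",193+x*s,98+y*s,z)
fl=lambda x,y,z:wray("wl",195+(x-400)*s,112+y*s,z)
def circ(P):
    P=np.array(P)[:,:2]; r=least_squares(lambda q:np.linalg.norm(P-q[:2],axis=1)-q[2],[*P.mean(0),.05]); return r.x,np.abs(r.fun).max()
C=[(167,70),(240,68),(75,240),(110,297),(335,238),(300,295)]
c,e=circ([fr(*q) for q in C]);print("notch",c,e)
for i in(0,2,4):
    v=(fr(*C[i])+fr(*C[i+1]))[:2]/2-c[:2];print(np.degrees(np.arctan2(v[1],v[0])))
print("bore",circ([fr(*q) for q in((85,199),(325,199),(205,315))]))
print("flange",circ([fl(*q,.03) for q in((415,199),(782,199),(598,20),(598,379))]))
a,b=fl(604,112,.062),fl(597,337,.062);d=b-a;print("handle",(a+b)/2,np.linalg.norm(d),np.degrees(np.arctan2(d[1],d[0])))
l,r=fl(567,225,.062),fl(633,225,.062);print("mid",(l+r)/2,np.linalg.norm(l-r))
E
```

```text
notch [ 0.54580772 -0.16548704  0.0550677 ] 0.00039513547909412333
69.34936557624201
-170.17066099556342
-50.9991947500729
bore (array([ 0.54627241, -0.16481225,  0.04809168]), np.float64(1.8665624601510444e-15))
flange (array([0.43345631, 0.15916882, 0.05992543]), np.float64(0.0003001897909882881))
handle [0.43420385 0.16155854 0.062     ] 0.06736231508561565 -99.33063386276251
mid [0.43422969 0.16258089 0.062     ] 0.018913021112661542
```

```bash
python3 - <<'E'
from h import *
def st(t):
    o=manip.get_obs();print(t,round(o["clock"],2),np.round(o["eef_pos"],4),np.round(o["force"],1),np.round(o["ft_torque"],2),round(o["opening"],3),np.round(o["finger_force"],1),np.degrees(yaw_of(o["ee_rot"])).round(1))
q=down(np.radians(81.5)); x,y=.4330,.1588
manip.reach([x,y,.09],q); manip.move_linear([x,y,.035],rate=.08); st("down")
manip.gripper_to(0.0,squeeze=90); st("grip")
manip.move_linear([x,y,.065],rate=.08); st("lift")
manip.move_linear([x,y,.30],rate=.25); st("up")
import cv2; cv2.imwrite("pics/held.png",np.hstack([cv2.resize(manip.get_image("scene")[40:240,130:330],(400,400),interpolation=cv2.INTER_CUBIC),cv2.resize(manip.get_image("wrist")[100:300,156:356],(400,400))]))
print(proj("scene",[[x,y,.265]]))
E
```

```text
down 4.64 [0.4335 0.1589 0.0355] [-0.2  0.   0.6] [-0.05  0.01  0.02] 1.003 0.0 81.5
grip 5.26 [0.4335 0.1589 0.0354] [0.3 0.2 1.7] [0.05 0.   0.03] 0.214 89.1 81.5
lift 5.78 [0.4328 0.1587 0.0648] [-0.9 -0.3 -3.8] [-0.04 -0.    0.06] 0.214 88.4 81.5
up 6.88 [0.4323 0.1586 0.2979] [-0.5  0.1 -2.9] [ 0.02  0.07 -0.01] 0.215 88.4 81.5
[[237.4362598  165.35357549]]
```

View pics/held.png

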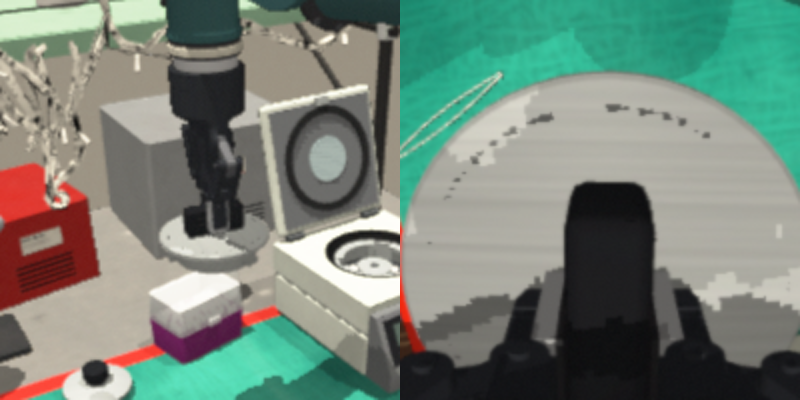

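The lid is held level, but the lugs can't be seen. I'll go to the rotor and feel for the notches, trying yaw 129° first.

```bash
cat >> h.py <<'E'
def st(t):
    o=manip.get_obs();print(t,round(o["clock"],2),np.round(o["eef_pos"],4),np.round(o["force"],1),np.round(o["ft_torque"],2),np.degrees(yaw_of(o["ee_rot"])).round(1));return o
E
python3 - <<'E'
from h import *
x,y=.5457,-.1662;q=down(np.radians(129.3))
manip.reach([x,y,.29],q); st("over")
manip.move_linear([x,y,.165],rate=.15); o=st("near"); f0=o["force"][2]
z=.156
manip.move_linear([x,y,z],rate=.05)
while z>.137:
    z-=.0015; manip.move_linear([x,y,z],rate=.03); o=st("d%.4f"%z)
    if o["force"][2]-f0>6 or np.hypot(*o["force"][:2])>12: break
E
```

```text
over 8.28 [ 0.5457 -0.1653  0.2897] [ 0.3 -0.3 -3.4] [ 0.02 -0.02 -0.  ] 129.3
near 9.27 [ 0.5465 -0.1663  0.1665] [-0.5 -0.8 -3.3] [-0.01 -0.03  0.04] 129.3
d0.1545 9.85 [ 0.5457 -0.1662  0.1545] [ 0.  -0.3 -3.3] [-0.    0.02 -0.01] 129.3
d0.1530 10.1 [ 0.5456 -0.1662  0.1529] [ 0.5 -0.3 -3.9] [ 0.01 -0.06  0.03] 129.3
d0.1515 10.35 [ 0.5456 -0.1662  0.1513] [-0.3  0.2 -4. ] [ 0.   -0.03 -0.03] 129.3
d0.1500 10.6 [ 0.5456 -0.1662  0.1498] [ 0.1  0.3 -3.3] [-0.    0.01 -0.05] 129.3
d0.1485 10.85 [ 0.5456 -0.1662  0.1483] [ 0.1 -0.1 -3.4] [-0.01 -0.08  0.02] 129.3
d0.1470 11.1 [ 0.5456 -0.1662  0.1468] [-0.6 -0.9 -3.3] [-0.02  0.04 -0.05] 129.3
d0.1455 11.35 [ 0.5456 -0.1662  0.1453] [ 0.1  0.  -3.3] [-0.03 -0.05  0.  ] 129.3
d0.1440 11.6 [ 0.546  -0.1664  0.1445] [ 0.6 -0.7 -1.4] [ 0.01 -0.01 -0.03] 129.3
d0.1425 11.85 [ 0.546  -0.1664  0.1444] [-2.5  1.2  5.8] [ 0.11  0.48 -0.  ] 129.3
```

The spigot is in the bore and the lugs are riding on the lip at −6 mm. The other handle sense calls for yaw 69°, so I'll turn clockwise to it.

```bash
python3 - <<'E'
from h import *
x,y=.5457,-.1662
manip.move_linear([x,y,.1455],rate=.03)
manip.reach([x,y,.1455],down(np.radians(72))); st("turned")
manip.move_linear([x,y,.1425],rate=.03); o=st("press")
yaw=72
while o["eef_pos"][2]>.1432 and yaw>60:
    yaw-=1.5; manip.reach([x,y,.1425],down(np.radians(yaw))); o=st("y%.1f"%yaw)
z=.1425
while o["force"][2]<5 and z>.134:
    z-=.0015; manip.move_linear([x,y,z],rate=.03); o=st("d%.4f"%z)
E
```

```text
turned 13.05 [ 0.5455 -0.1661  0.1449] [-0.1  0.2 -3.1] [-0.02  0.    0.01] 72.1
press 13.3 [ 0.5454 -0.1661  0.1419] [ 1.   0.2 -3.9] [ 0.01  0.03 -0.03] 72.0
d0.1410 13.55 [ 0.5456 -0.1662  0.1409] [-0.  -0.1 -3.8] [0.04 0.02 0.02] 72.0
d0.1395 13.8 [ 0.5456 -0.1662  0.1393] [ 0.9 -0.2 -4.4] [-0.   -0.02 -0.04] 72.0
d0.1380 14.05 [ 0.546  -0.1663  0.1385] [ 0.1 -0.5 -1.4] [ 0.   -0.04 -0.  ] 72.0
d0.1365 14.3 [ 0.546  -0.1663  0.1375] [-0.6 -0.8  2.3] [0.08 0.22 0.05] 72.0
d0.1350 14.55 [ 0.546  -0.1663  0.1357] [-1.1  0.   3.6] [0.07 0.28 0.01] 72.0
d0.1335 14.8 [ 0.546  -0.1663  0.1341] [-1.8  0.5  6. ] [0.07 0.28 0.04] 72.0
```

The lugs are in the notches. Next I'll press about 10 mm and turn clockwise to the stop.

```bash
python3 - <<'E'
from h import *
x,y=.5460,-.1663
manip.reach([x,y,.1335],down(np.radians(69.5)))
z=.1335
while True:
    o=manip.get_obs()
    if o["eef_pos"][2]<.1288 or o["force"][2]>25: break
    z-=.001; manip.move_linear([x,y,z],rate=.03)
st("pressed");print(z)
yaw=69.5
while yaw>-22:
    yaw-=10 if yaw>15 else 2.5
    manip.reach([x,y,z],down(np.radians(yaw))); o=st("y%.1f"%yaw)
    if abs(o["ft_torque"][2])>1.2: break
    if o["force"][2]>28: break
E
```

```text
pressed 16.8 [ 0.5463 -0.1665  0.1287] [-3.3  0.4 11.6] [ 0.27  0.81 -0.05] 69.5
0.1265
y59.5 17.09 [ 0.5467 -0.1664  0.1289] [-2.8  1.2 10.4] [ 0.28  0.64 -0.18] 59.5
y49.5 17.38 [ 0.5466 -0.1663  0.1288] [-2.9  1.2  9.9] [ 0.36  0.62 -0.24] 49.5
y39.5 17.68 [ 0.5466 -0.1662  0.1288] [-3.3  2.1 11.1] [ 0.35  0.61 -0.13] 39.5
y29.5 17.97 [ 0.5466 -0.1662  0.1288] [-2.9  2.5 10.2] [ 0.4   0.58 -0.17] 29.5
y19.5 18.26 [ 0.5465 -0.1662  0.1288] [-2.8  1.9 10.8] [ 0.31  0.64 -0.17] 19.5
y9.5 18.55 [ 0.5465 -0.1661  0.1288] [-3.8  1.7 11.1] [ 0.44  0.66 -0.23] 9.5
y7.0 18.8 [ 0.5465 -0.1661  0.1287] [-3.2  2.1 10.2] [ 0.45  0.64 -0.07] 7.0
y4.5 19.05 [ 0.5465 -0.166   0.1288] [-3.8  2.1 10.7] [ 0.48  0.61 -0.11] 4.5
y2.0 19.3 [ 0.5465 -0.166   0.1288] [-3.3  1.5 11.5] [ 0.43  0.68 -0.08] 2.0
y-0.5 19.55 [ 0.5465 -0.166   0.1287] [-3.3  2.1 11. ] [ 0.43  0.64 -0.07] -0.5
y-3.0 19.8 [ 0.5465 -0.1661  0.1288] [-3.2  2.4 10.9] [ 0.39  0.65 -0.07] -3.0
y-5.5 20.05 [ 0.5465 -0.166   0.1288] [-3.2  1.8 11.7] [ 0.42  0.67 -0.07] -5.5
y-8.0 20.3 [ 0.5466 -0.1659  0.1288] [-2.9  2.4 11.4] [ 0.49  0.58 -0.09] -8.0
y-10.5 20.55 [ 0.5466 -0.1659  0.1288] [-3.3  2.6 10.4] [ 0.47  0.61 -0.07] -10.5
y-13.0 20.8 [ 0.5465 -0.1659  0.1288] [-4.   1.6 10.6] [0.34 0.66 0.12] -13.0
y-15.5 21.05 [ 0.5463 -0.1661  0.1287] [-4.6  1.5 11.2] [0.3  0.72 0.75] -15.4
y-18.0 21.3 [ 0.5461 -0.1659  0.1287] [-4.9  0.9 11.7] [0.28 0.82 2.41] -17.6
```

There's a solid stop at about −14°. I'll relax the turn, let the lid spring up while I hold it loosely, then release.

```bash
python3 - <<'E'
from h import *
x,y=.5461,-.1661;q=down(np.radians(-15))
manip.reach([x,y,.1265],q); st("relax")
for z in(.1285,.1305,.132,.1335,.135,.137):
    manip.move_linear([x,y,z],rate=.03); o=st("up%.4f"%z)
    if o["force"][2]<-8: break
E
```

```text
relax 21.55 [ 0.5463 -0.166   0.1287] [-4.9  2.4 11. ] [0.21 0.73 0.34] -14.9
up0.1285 21.8 [ 0.5463 -0.166   0.1302] [-4.4  1.6  8.3] [0.2  0.57 0.39] -14.9
up0.1305 22.05 [ 0.5462 -0.166   0.1317] [-3.2  0.8  7.6] [0.18 0.44 0.38] -14.9
up0.1320 22.3 [ 0.5462 -0.166   0.1327] [-2.9  1.6  6.7] [0.11 0.37 0.43] -14.9
up0.1335 22.55 [ 0.5462 -0.166   0.1338] [-2.7  0.8  5.3] [0.16 0.29 0.41] -15.0
up0.1350 22.8 [ 0.5461 -0.166   0.1344] [-1.  1.  2.] [ 0.01 -0.01  0.38] -15.0
up0.1370 23.05 [ 0.5459 -0.166   0.1346] [  4.   -0.9 -11.4] [-0.36 -0.95  0.37] -15.0
```

The lid is held at −16 mm and resists being pulled up, so it's locked. I'll release, retreat and check.

```bash
python3 - <<'E'
from h import *
import cv2
x,y=.5460,-.1660
manip.move_linear([x,y,.1350],rate=.03); st("neutral")
manip.gripper_to(0.6); st("open")
manip.move_linear([x,y,.20],rate=.1); manip.move_linear([x,y,.30],rate=.2); st("away")
w=manip.get_image("wrist")[80:280,156:356]; s=manip.get_image("scene")[120:240,250:370]
cv2.imwrite("pics/end.png",np.hstack([cv2.resize(a,(400,400),interpolation=cv2.INTER_CUBIC) for a in(w,s)]))
E
```

```text
neutral 23.3 [ 0.5459 -0.166   0.1345] [ 2.8  0.  -7.2] [-0.16 -0.68  0.31] -15.0
open 23.72 [ 0.5462 -0.1662  0.136 ] [ 0.3  1.3 -0.3] [ 0.01 -0.02  0.02] -15.0
away 25.17 [ 0.5457 -0.1659  0.2983] [ 0.4 -0.6 -1.4] [ 0.01 -0.02  0.05] -15.0
```

View pics/end.png

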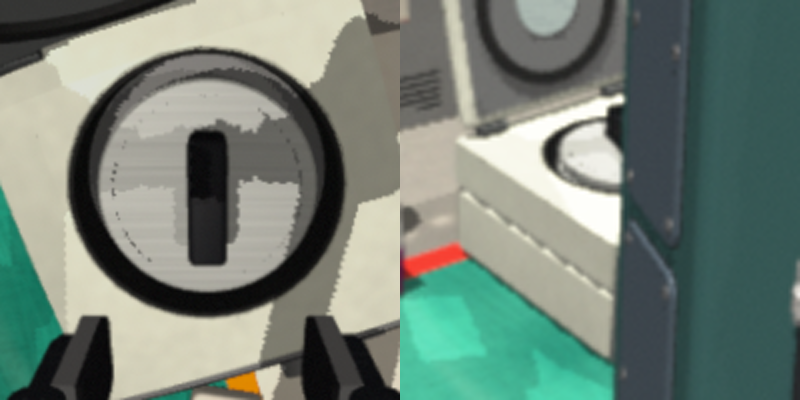

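The lid sits level and centred in the rotor, at about (208,185) in the left crop, and the gripper is clear of it.

```bash
python3 -c "
from cell import manip
manip.sleep(.3);print(manip.hand_in())"
```

```text
the job is handed in; nothing more can be done
None
```

The rotor lid is locked and the job is handed in: at its stop it sprang up to about 16 mm below the rotor's top face and held against an upward pull, and the gripper then let go and backed clear; the hand-in returned no verdict.

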